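Lay a brick on the drying board with a spacer gap

ROBOT

A 6-joint arm with a two-finger parallel gripper is mounted at the origin on the work surface. World frame = base frame: x ahead of the robot, y to its left, z up, the work surface at z = 0. Lengths are in m, angles in rad, forces in N, time in s.
With the tool pointing down it reaches from about 0.25 to 0.8 m from the base axis. Payload 8.5 kg.
Tool frame: the origin (TCP) lies midway between the tips of the shut fingers; the grasp point (between the pads) lies 19 mm behind it; z points along the fingers, x is the direction in which the jaws open and shut, and the axes are right-handed (so a half turn about z gives the same grasp; the last joint's range is limited). The gripper opens to 85 mm and grips with 20 to 120 N. Pads are 22 mm wide; open, the fingers measure 114 mm over their backs; the gripper's body (76 mm by 85 mm) begins 54 mm behind the grasp point. The pads swing forward as they close: fully open they stand 13 mm farther back than shut.
Start: joints at [1.203, 0.238, -0.013, 1.319, 0, 1.571], TCP at [0.189, 0.49, 0.231] pointing down, gripper open.
Joint ranges: [-2.66, 2.66], [-1.03, 1.9], [-1.14, 1.46], [-1.82, 2.27], [-1.45, 1.34], [-3.14, 3.14]. Speed limits (rad/s): [2.22, 2.22, 2.79, 3.14, 3.14, 3.14].

INTERFACE

Orientations are given as a unit quaternion [x, y, z, w].
In Python, from rig import manip gives the robot as it stands. The module is installed in compiled form; this text tells all that it offers.
- The arm moves only by the shell command python3 -m jog 'ROWS' [OPENING] [FORCE]. ROWS is a JSON object of lists of equal length, an entry for each row: "translation": the shift along the tool's x, y, z in units of 25 mm (1.0 is 25 mm), a list of three; "twist": the turn, a rotation vector about the tool's x, y, z in units of 6 degrees (1.0 is 6 degrees), a list of three. In form: {"translation": [[x, y, z], ...], "twist": [[wx, wy, wz], ...]}. A call has exactly 8 rows; each row shifts and turns the commanded pose from where the row before left it, along the tool's axes as they then stand; what a row does not reach is not made up. A row lasts 1/8 s, in which the tool goes at most 62.5 mm and 10.7 degrees, less where a joint would pass 70% of its speed; a pose out of reach is approached as far as the arm can. A call is refused whole if a number of a shift passes 1 or a number of a turn 1, either way. A call with a gripper value outside its range is refused whole. OPENING is the closure in counts, from 0 (fully open) to 255 (shut), set as the call begins (- or left out, the last holds). The fingers move at their own pace and stop on an object; FORCE is the grip in N (left out, the last holds). Time passes only in rows, so rows that do not move let the fingers close, or fill a call up. It gives the time, the measured TCP pose, the force and the opening at its end, in the units of the state.
- manip.get_state(): the state, without advancing time (a new reading comes with each control period).
- manip.capture(name): name is "scene" or "side" or "wrist"; returns a dict with "img" (480x640x3 uint8, red, green, blue), "range_z" (480x640 float32, m along the optical axis (not along the pixel's ray), 0 where there is no reading), "intrinsics" (3x3 intrinsics, pixels), "k1" (the pictures are not rectified: a ray, as slopes to the right and down, at radius r is drawn at 1 + k1 r^2 times it, then the intrinsics apply), "rvec" (rotation vector, rad) and "tvec" (3), from world to camera coordinates, as OpenCV has them. Camera axes: x right, y down, z forward; pixel columns grow to the right and rows downward; lengths in m; the calibration is good to about 2 mm. A picture is of the moment at which its call begins.
- manip.hand_in(): hands the job in, once; it reports no verdict.
The state is a dict: "time_s": time; "qpos": joint angles; "qd": joint speeds; "effort": joint torques, N m; "ee_pos": TCP position; "tcp_rot": TCP orientation; "wrist_force": force on the tool from outside, world axes, zero at the start; "torque": the same for the moment, N m; "finger_gap": opening from 0.0 (shut) to 1.0 (fully open).
Only numpy, scipy, OpenCV 4.12 (cv2) and the standard library are available. Lean on these libraries where they do the work, as an engineer would, in place of code of your own. Each camera call takes 0.05 s, during which the arm holds its last target. There are 200 camera calls.

TASK

Lay the loose clay brick on the drying board end to end with the brick already laid there, using the wooden spacer to set the gap: with the spacer standing on the board between the two facing ends, bring the loose brick up until the spacer touches both. Then draw the spacer out and put it down on the table, off the board, so that the bricks are left flat and in one straight line with an even gap as wide as the spacer is thick. Leave the laid brick where it is, and do not disturb the bowl, bottle and wire bundle.

Things in the scene. Friction and masses are not known exactly. Their poses are not given: they have to be found in the camera images.
- board: Drying board of planks lying fixed on the table in front of the robot (the small boards with bricks far off to the side are scenery): 120 mm wide along its x, 18 mm thick, its length along its y from y = -210 mm to +212 mm. Across its +y end is fixed a batten, 22 mm thick along y and 48 mm high above the table, whose inner face is at y = +190 mm. Origin: underside, so the upper face is at z = 18 mm.
- laid_brick: Brick already laid: plain terracotta, 58 mm (x) by 130 mm (y) by 45 mm (z), a shallow recess 30 by 86 mm and 6 mm deep in the top, about 0.65 kg. It lies loose on the board along the board's length, its +y end against the batten; its free end (-y) faces the empty part of the board, where the loose brick belongs. Origin: centre of the underside.
- brick: Loose brick, same as the laid one: terracotta, 58 mm (x) by 130 mm (y) by 45 mm (z), same recess in the top, about 0.5 to 0.85 kg. It starts lying flat on the bare table, recess up, to one side between robot and board, and must finish recess up. Either of its ends may face the laid brick. Origin: centre of the underside.
- spacer: Wooden spacer of pale wood, 18 mm thick (along its y) all over, 0.09 kg: a plate 70 mm wide (x) and 55 mm high, with a handle 30 mm wide (x) rising from the middle of its top edge to 100 mm. It starts standing upright on the bare table, on the other side. Its 18 mm thickness is the gap wanted between the bricks; standing on the board its handle rises above the bricks and can be gripped from above across the thickness or the width. Origin: centre of the underside.
- bowl: Bystander: steel bowl, 130 mm across, 60 mm high, on the table past the board's end on the robot's right. Origin: centre of the underside.
- bottle: Bystander: milky-clear plastic bottle, 72 mm across, 210 mm high, standing on the table past the board's end on the robot's left. Origin: centre of the underside.
- wires: Bystander: tied bundle of grey wire rods, 64 mm by 240 mm (along its y) by 30 mm high, lying on the table beyond the board. Origin: centre of the underside.
Mind the look-alikes: they are no part of the job. Of the things like the spacer, leave any that is turquoise; of the rest the larger one is meant. What is shaped like the brick but yellow is not meant.

How it is judged:
On the way:
1. the loose brick lies on the board in line with the laid one, with the spacer standing on the board between them and touching both (no more than 4 mm of play in all) (y of brick in the frame of laid_brick between -0.152 and -0.1465 m and z of brick in the frame of board between 0.014 and 0.023 m and angle between brick's own z axis and vertical below 0.06 rad and x of brick in the frame of laid_brick between -0.009 and 0.009 m and angle between the y axis of brick and the y axis of laid_brick, either way round below 0.06 rad and y of spacer in the frame of laid_brick between -0.079 and -0.072 m and x of spacer in the frame of laid_brick between -0.02 and 0.02 m and z of spacer in the frame of board between 0.014 and 0.023 m and angle between spacer's own z axis and vertical below 0.1 rad and angle between the y axis of spacer and the y axis of laid_brick, either way round below 0.12 rad), for 0.2 s.
At the end, for the whole second after the job is handed in: Brick flat on the board, recess up, end to end with the laid one: gap 15 to 22 mm, sideways offset under 9 mm, angle under 0.06 rad; laid brick flat, within 12 mm of its start; spacer on the table (standing or lying), touching neither board nor bricks; all at rest (y of brick in the frame of laid_brick between -0.152 and -0.145 m and z of brick in the frame of board between 0.014 and 0.023 m and angle between each of brick, laid_brick's own z axis and vertical below 0.06 rad and x of brick in the frame of laid_brick between -0.009 and 0.009 m and angle between the y axis of brick and the y axis of laid_brick, either way round below 0.06 rad and distance of laid_brick from where it was at the start of the episode below 0.012 m and height (world z) of spacer below 0.04 m and contact force between spacer and board below 0.05 N and contact force between spacer and brick below 0.05 N and contact force between spacer and laid_brick below 0.05 N and linear speed of brick below 0.01 m/s and linear speed of spacer below 0.02 m/s).
It fails at once if the laid brick is shifted by more than 12 mm (distance of laid_brick from where it was at the start of the episode above 0.012 m).
It fails at once if the bowl, bottle or wire bundle is moved by more than 20 mm (distance of any of bowl, bottle, wires from where it was at the start of the episode above 0.02 m).
It also fails if it takes over 72 s, if anything falls off the work surface, if the arm or the gripper's body presses on something with over 40 N, if the wrist force passes 120 N, or if a joint passes its speed limit or range.

## Working session

There is one attempt and no reset: what is moved stays moved. The work goes in short steps, Python scripts to look and compute and a shell command to move; the robot and the scene stay as the last step left them, time stands still between calls to the robot, and variables do not carry over. Pictures are saved under pics/ and viewed, about 8 in all and at most 12, crops included, and the job is handed in when it is done.

```bash
mkdir -p pics; cat > h.py <<'E'
import numpy as np, cv2
from rig import manip
from scipy.spatial.transform import Rotation as R
def cap(n,fn=None):
    c=manip.capture(n)
    if fn: cv2.imwrite('pics/'+fn,c['img'][:,:,::-1])
    np.savez('pics/%s.npz'%(fn or n),**c)
    return c
def cloud(c):
    K=np.array(c['intrinsics']);k=float(c['k1'])
    v,u=np.mgrid[:480,:640]
    p=cv2.undistortPoints(np.stack([u.ravel(),v.ravel()],1).astype(float)[:,None],K,np.array([k,0,0,0.]))[:,0]
    z=c['range_z'].ravel()
    P=np.c_[p*z[:,None],z]
    Rm=cv2.Rodrigues(np.array(c['rvec'],float))[0]
    W=(P-np.array(c['tvec']).ravel())@Rm
    W[z==0]=np.nan
    return W.reshape(480,640,3)
E
python3 - <<'E'
from h import *
s=manip.get_state();print(s)
for n in ['scene','side']:
    c=cap(n,n+'0.png');print(n,c['rvec'],c['tvec'],c['k1'],c['intrinsics'][0][0])
E
```

```text
{'time_s': 0.0, 'qpos': array([ 1.20302357e+00,  2.38823577e-01, -1.42326925e-02,  1.31917028e+00,
        1.17301624e-05,  1.57082697e+00]), 'qd': array([-1.04748194e-03, -3.02817921e-05, -6.21478529e-04, -1.98017901e-03,
       -6.19533025e-04, -1.33347440e-03]), 'effort': array([-2.76485807e-04, -5.38780582e+01,  3.46444380e+01,  1.78570667e-02,
        1.03611019e-04, -1.54293917e-05]), 'ee_pos': array([0.18861389, 0.48953089, 0.23066355]), 'tcp_rot': array([ 8.24489516e-01,  5.65876777e-01, -5.92909320e-04,  3.99847965e-04]), 'wrist_force': array([-0.2620094 , -1.05485655, -0.17185633]), 'torque': array([-0.01308381, -0.01177329, -0.02520836]), 'finger_gap': 1.0021903650164712}
scene [ 1.7786221   1.59597495 -0.73476424] [-0.04586934 -0.29124808  1.82620328] 0.005184030461565375 532.2432888105291
side [ 2.06596918 -0.69192562  0.37662572] [-0.3840411   0.20312768  1.05210455] -0.127076501683348 512.89436700651
```

View pics/scene0.png

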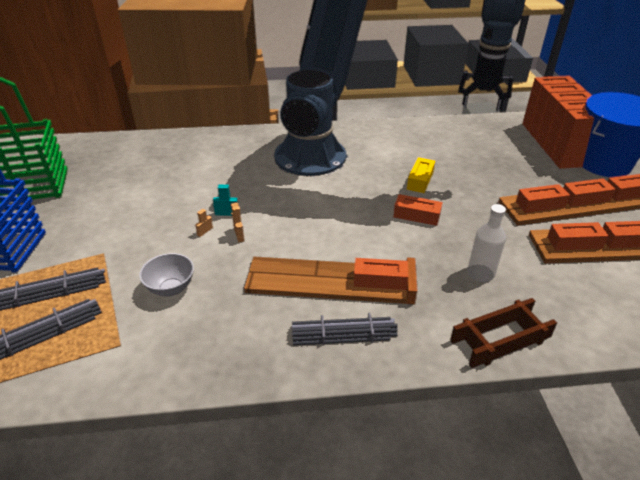

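View pics/side0.png

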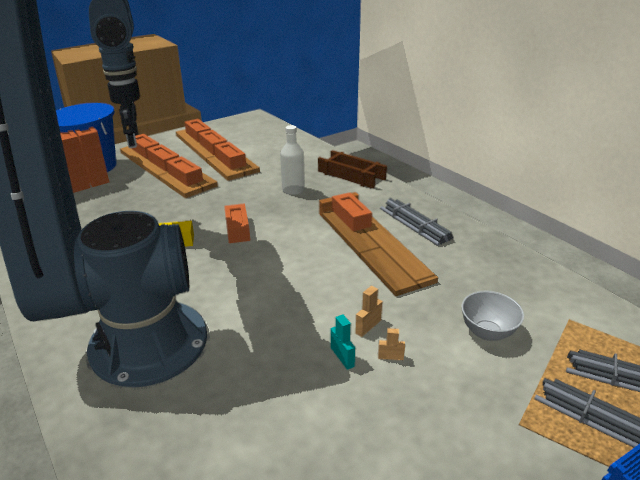

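The scene view shows the loose brick at (417,209), the large pale spacer at (238,222) beside a small one at (203,222) and a turquoise one, the yellow decoy at (421,175), and the laid brick at (381,273) against the batten at (411,280). The side view shows the large spacer at (370,310) and the small one at (391,345).

```bash
cat > meas.py <<'E'
from h import *
def rect(P,lab):
    if len(P)<8: print(lab,len(P));return
    r=cv2.minAreaRect((P[:,:2]*1000).astype(np.float32));b=cv2.boxPoints(r)
    e=[b[1]-b[0],b[2]-b[1]];e=max(e,key=np.linalg.norm)
    print(lab,len(P),'c',np.round(r[0],1),'size',np.round(r[1],1),'longaxis deg',round(np.degrees(np.arctan2(e[1],e[0]))%180,1),'z med/max',np.round([np.median(P[:,2])*1000,P[:,2].max()*1000],1))
def comps(W,img,zlo,zhi,box,lab,minn=25):
    m=(W[...,2]>zlo)&(W[...,2]<zhi)&(W[...,0]>box[0])&(W[...,0]<box[1])&(W[...,1]>box[2])&(W[...,1]<box[3])
    n,L,st,ce=cv2.connectedComponentsWithStats(m.astype(np.uint8),connectivity=4)
    for i in range(1,n):
        if st[i,4]>=minn: rect(W[L==i],f'{lab} px{np.round(ce[i])} rgb{np.round(img[L==i].mean(0))}')
E
python3 - <<'E'
from meas import *
for n in ['scene','side']:
    c=dict(np.load(f'pics/{n}0.png.npz'));W=cloud(c)
    B=(0.1,0.8,-0.45,0.45)
    comps(W,c['img'],.038,.052,B,n+' z45')
    comps(W,c['img'],.056,.07,B,n+' z63')
    comps(W,c['img'],.08,.11,B,n+' z100',10)
    comps(W,c['img'],.013,.0225,B,n+' z18',200)
E
```

```text
scene z45 px[422. 170.] rgb[201. 168.   3.] 443 c [190.2 338.3] size [ 59.1 141.6] longaxis deg 152.4 z med/max [44.2 51.7]
scene z45 px[418. 204.] rgb[164.  76.  41.] 619 c [369.3 282.6] size [130.9  68.4] longaxis deg 66.9 z med/max [44.5 51.6]
scene z45 px[223. 203.] rgb[15. 68. 65.] 80 c [ 310.  -277.2] size [63.6 10.8] longaxis deg 81.1 z med/max [44.8 51.9]
scene z45 px[203. 221.] rgb[150. 105.  64.] 63 c [ 380.5 -330.9] size [17.1 50.2] longaxis deg 137.9 z med/max [42.1 51.5]
scene z45 px[240. 229.] rgb[112.  82.  58.] 31 c [ 435.3 -231.3] size [19.7 11.3] longaxis deg 87.8 z med/max [44.3 51.4]
scene z45 px[170. 262.] rgb[106. 101. 106.] 218 c [ 556.7 -396.5] size [104.7  42.3] longaxis deg 79.4 z med/max [44.8 51.9]
scene z45 px[399. 278.] rgb[133.  72.  38.] 516 c [646.3 128.6] size [152.9 123.7] longaxis deg 79.0 z med/max [47.8 52. ]
scene z45 px[482. 267.] rgb[100.  94.  91.] 111 c [645.5 375.9] size [69.9 30.3] longaxis deg 55.7 z med/max [45.4 51.6]
scene z45 px[187. 283.] rgb[72. 68. 68.] 28 c [ 626.9 -354.2] size [ 6.2 32.5] longaxis deg 147.9 z med/max [45.2 51.7]

[... 3692 characters left out ...]
24.] 206 c [609.5 367.9] size [36.6 68.7] longaxis deg 143.3 z med/max [ 95. 110.]
side z100 px[370. 294.] rgb[147. 114.  74.] 202 c [ 400.1 -240.9] size [31.7 20.6] longaxis deg 11.8 z med/max [ 96.9 104.2]
side z100 px[343. 324.] rgb[  9. 127. 122.] 222 c [ 300.  -276.1] size [34.5 20. ] longaxis deg 83.0 z med/max [ 97.6 103.6]
side z18 px[384. 254.] rgb[145. 103.  56.] 3392 c [613.2 -14.5] size [406.7 124.3] longaxis deg 78.4 z med/max [18.9 22.5]
side z18 px[194. 316.] rgb[ 76.  94. 106.] 203 c [111.    3.5] size [ 21.9 108.1] longaxis deg 90.4 z med/max [14.5 18.1]
side z18 px[491. 317.] rgb[163. 169. 170.] 291 c [ 616.6 -394.7] size [44.5 86.2] longaxis deg 118.8 z med/max [17.5 22.5]
```

```bash

python3 -m jog '{"translation":[[-1,0.75,0],[-1,0.75,0],[-1,0.75,0],[-1,0.75,0],[-1,0.75,0],[-1,0.75,0],[-1,0.75,0],[-1,0.75,0]],"twist":[[0,0,0],[0,0,0],[0,0,0],[0,0,0],[0,0,0],[0,0,0],[0,0,0],[0,0,0]]}' 0 60
python3 -m jog '{"translation":[[-1,0.75,0],[-1,0.75,0],[-1,0.75,0],[-1,0.75,0],[-1,0.75,0],[-1,0.75,0],[-1,0.75,0],[-1,0.75,0]],"twist":[[0,0,0],[0,0,0],[0,0,0],[0,0,0],[0,0,0],[0,0,0],[0,0,0],[0,0,0]]}'
python3 -m jog '{"translation":[[-1,0.75,0],[-1,0.75,0],[-1,0.75,0],[-1,0.75,0],[-1,0.75,0],[-1,0.75,0],[-1,0.75,0],[0,0,0]],"twist":[[0,0,0],[0,0,0],[0,0,0],[0,0,0],[0,0,0],[0,0,0],[0,0,0],[0,0,0]]}'
python3 -m jog '{"translation":[[0,0,0],[0,0,0],[0,0,0],[0,0,0],[0,0,0],[0,0,0],[0,0,0],[0,0,0]],"twist":[[0,0,1],[0,0,1],[0,0,1],[0,0,1],[0,0,1],[0,0,1],[0,0,1],[0,0,1]]}'
cat >> h.py <<'E'
def tool():
    s=manip.get_state();M=R.from_quat(s['tcp_rot']).as_matrix()
    return s,M
def go(x,y,z,a=None):
    s,M=tool();d=M.T@(np.array([x,y,z])-s['ee_pos'])/.025
    al=np.degrees(np.arctan2(M[1,0],M[0,0]))
    print('t',s['time_s'],'tcp',np.round(s['ee_pos']*1000,1),'a',round(al,2),'tilt',np.round(M[:2,2],4),'F',np.round(s['wrist_force'],1),'gap',round(s['finger_gap'],3),'q6',s['qpos'][5])
    print('need units',np.round(d,3),'twistz', None if a is None else round((al-a)/6,3))
E
python3 - <<'E'
from meas import *
go(.402,-.239,.231,10)
c=cap('wrist','w1.png');W=cloud(c)
B=(0.3,0.5,-0.35,-.15)
comps(W,c['img'],.04,.053,B,'45');comps(W,c['img'],.051,.058,B,'55');comps(W,c['img'],.09,.106,B,'100')
E
```

```text
time_s: 1.1
ee_pos: [0.2568, 0.2482, 0.2311]
tcp_rot: [0.824, 0.566, -0.0, 0.0]
wrist_force: [0.1, 0.6, 0.5]
finger_gap: 1.0
time_s: 2.1
ee_pos: [0.3248, 0.0077, 0.2312]
tcp_rot: [0.825, 0.566, -0.0, -0.0]
wrist_force: [0.0, 0.8, -1.2]
finger_gap: 0.996
time_s: 3.1
ee_pos: [0.3846, -0.2032, 0.2308]
tcp_rot: [0.825, 0.565, -0.0, -0.0]
wrist_force: [0.4, 0.5, -0.5]
finger_gap: 1.005
time_s: 4.1
ee_pos: [0.384, -0.2008, 0.2312]
tcp_rot: [0.984, 0.18, -0.0, -0.0]
wrist_force: [-0.5, -0.8, -0.3]
finger_gap: 1.0
t 4.1 tcp [ 384.  -200.8  231.2] a 20.76 tilt [-0.0005  0.0004] F [-0.5 -0.8 -0.3] gap 1.0 q6 0.7264971275767499
need units [0.133 1.683 0.008] twistz 1.793
45 px[230. 228.] rgb[28. 54. 50.] 103 c [ 311.  -249.7] size [11.8 27.4] longaxis deg 113.7 z med/max [47.1 52.9]
45 px[320. 245.] rgb[126.  95.  66.] 280 c [ 398.6 -230.4] size [69.6  2.8] longaxis deg 12.3 z med/max [46.9 53. ]
45 px[221. 257.] rgb[27. 47. 44.] 25 c [ 309.2 -277.2] size [21.2  0.2] longaxis deg 81.5 z med/max [46.7 51.3]
45 px[269. 322.] rgb[95. 72. 50.] 145 c [ 378.3 -328.4] size [11.7 24.7] longaxis deg 169.5 z med/max [46.7 53. ]
55 px[224. 234.] rgb[28. 80. 76.] 316 c [ 305.9 -251.3] size [22.5 14.6] longaxis deg 81.1 z med/max [53.8 57.8]
55 px[318. 254.] rgb[197. 149.  97.] 740 c [ 400.1 -238.1] size [69.9 18.2] longaxis deg 11.7 z med/max [53.7 58. ]
55 px[206. 281.] rgb[31. 68. 64.] 38 c [ 304.6 -302.1] size [16.2  3. ] longaxis deg 72.7 z med/max [53.3 54.9]
55 px[268. 325.] rgb[87. 66. 47.] 82 c [ 378.5 -328.1] size [11.7 24.5] longaxis deg 169.0 z med/max [54.4 57.9]
100 px[202. 270.] rgb[ 25. 109. 104.] 446 c [ 304.7 -275. ] size [30.2 11.4] longaxis deg 85.6 z med/max [ 98.5 100.3]
100 px[320. 271.] rgb[192. 145.  95.] 799 c [ 400.1 -238.4] size [29.9 18.6] longaxis deg 11.9 z med/max [ 98.6 100.8]
```

```bash

python3 -m jog '{"translation":[[0.035,0.815,0],[0.035,0.815,0],[0,0,0],[0,0,0],[0,0,1],[0,0,1],[0,0,1],[0,0,0]],"twist":[[0,0,0],[0,0,0],[0,0,0.745],[0,0,0.745],[0,0,0],[0,0,0],[0,0,0],[0,0,0]]}' 
python3 - <<'E'
from meas import *
go(.4001,-.2383,.064,11.8)
E
```

```text
time_s: 5.15
ee_pos: [0.3999, -0.2395, 0.1548]
tcp_rot: [0.995, 0.105, -0.001, -0.001]
wrist_force: [-0.9, -0.3, 0.3]
finger_gap: 0.999
t 5.15 tcp [ 399.9 -239.5  154.8] a 12.0 tilt [-0.0031  0.0017] F [-0.9 -0.3  0.3] gap 0.999 q6 0.8218325219889878
need units [ 0.028 -0.038  3.632] twistz 0.033
```

```bash

python3 -m jog '{"translation":[[0,-0.03,0.9],[0,0,0.9],[0,0,0.9],[0,0,0.6],[0,0,0.3],[0,0,0],[0,0,0],[0,0,0]],"twist":[[0,0,0.03],[0,0,0],[0,0,0],[0,0,0],[0,0,0],[0,0,0],[0,0,0],[0,0,0]]}' 
python3 -m jog '{"translation":[[0,0,0],[0,0,0],[0,0,0],[0,0,0],[0,0,0],[0,0,0],[0,0,0],[0,0,0]],"twist":[[0,0,0],[0,0,0],[0,0,0],[0,0,0],[0,0,0],[0,0,0],[0,0,0],[0,0,0]]}' 255 40
python3 - <<'E'
from meas import *
go(.4001,-.2383,.064,11.8)
E
```

```text
time_s: 6.15
ee_pos: [0.4008, -0.2388, 0.067]
tcp_rot: [0.995, 0.103, 0.0, 0.0]
wrist_force: [-1.0, 0.3, -0.3]
finger_gap: 0.999
time_s: 7.15
ee_pos: [0.4005, -0.2385, 0.0665]
tcp_rot: [0.995, 0.103, 0.0, 0.0]
wrist_force: [-0.7, -0.2, 5.1]
finger_gap: 0.347
t 7.15 tcp [ 400.5 -238.5   66.5] a 11.8 tilt [ 0.0001 -0.0002] F [-0.7 -0.2  5.1] gap 0.347 q6 0.827688463631976
need units [-0.013 -0.012  0.099] twistz 0.001
```

```bash

python3 -m jog '{"translation":[[0,0,-0.6],[0,0,-1],[0,0,-1],[0,0,-1],[0,0,-0.8],[1,-0.72,0],[1,-0.72,0],[1,-0.72,0]],"twist":[[0,0,0],[0,0,0],[0,0,0],[0,0,0],[0,0,0],[0,0,0],[0,0,0],[0,0,0]]}' 
python3 -m jog '{"translation":[[1,-0.72,0],[1,-0.72,0],[1,-0.72,0],[1,-0.72,0],[1,-0.72,0],[1,-0.72,0],[1,-0.72,0],[0.9,-0.7,0]],"twist":[[0,0,0],[0,0,0],[0,0,0],[0,0,0],[0,0,0],[0,0,0],[0,0,0],[0,0,0]]}' 
python3 -m jog '{"translation":[[0,0,0],[0,0,0],[0,0,0],[0,0,0],[0,0,0],[0,0,0],[0,0,0],[0,0,0]],"twist":[[0,0,0.96],[0,0,0.96],[0,0,0.96],[0,0,0.96],[0,0,0],[0,0,0],[0,0,0],[0,0,0]]}' 
python3 - <<'E'
from meas import *
go(.6264,.044,.170,-11.3)
B=(.45,.8,-.25,.3)
for n in ['wrist','scene','side']:
    c=cap(n,n[0]+'2.png');W=cloud(c)
    comps(W,c['img'],.057,.07,B,n+' 63',100);comps(W,c['img'],.013,.0225,B,n+' 18',300)
E
```

```text
time_s: 8.15
ee_pos: [0.4632, -0.1695, 0.176]
tcp_rot: [0.995, 0.103, -0.0, -0.0]
wrist_force: [-0.1, -0.1, -1.0]
finger_gap: 0.344
time_s: 9.15
ee_pos: [0.6273, 0.0115, 0.1755]
tcp_rot: [0.995, 0.103, -0.0, -0.0]
wrist_force: [0.8, -0.0, -0.9]
finger_gap: 0.35
time_s: 10.15
ee_pos: [0.6268, 0.0106, 0.1763]
tcp_rot: [0.995, -0.098, -0.0, 0.0]
wrist_force: [1.0, -0.3, -0.2]
finger_gap: 0.346
t 10.15 tcp [626.8  10.6 176.3] a -11.2 tilt [-0.0001 -0.0001] F [ 1.  -0.3 -0.2] gap 0.346 q6 1.7832162106472778
need units [-0.273 -1.307  0.251] twistz 0.017
wrist 63 px[307.  92.] rgb[197.  99.  57.] 9203 c [638.8 108.7] size [113.8  58.1] longaxis deg 78.6 z med/max [61.8 64.8]
wrist 18 px[309. 139.] rgb[144.  96.  55.] 19623 c [631.5  72.7] size [217.5 120.4] longaxis deg 78.8 z med/max [16.8 19.4]
wrist 18 px[467.  92.] rgb[70. 71. 73.] 581 c [766.   89.6] size [38.9  8. ] longaxis deg 87.5 z med/max [18.  22.4]
wrist 18 px[470. 187.] rgb[69. 70. 72.] 1311 c [762.8   9.6] size [108.4  14. ] longaxis deg 83.7 z med/max [18.  22.5]
wrist 18 px[474. 284.] rgb[70. 71. 73.] 602 c [759.2 -80.5] size [65.1  7.5] longaxis deg 87.7 z med/max [17.9 22.5]
wrist 18 px[317. 377.] rgb[152. 101.  55.] 3206 c [ 594.3 -153.8] size [ 47.9 102.3] longaxis deg 169.4 z med/max [16.7 18.8]
scene 63 px[382. 268.] rgb[206.  99.  53.] 890 c [642.6 117.9] size [129.7  65.4] longaxis deg 79.3 z med/max [62.9 69.2]
scene 18 px[314. 279.] rgb[156.  98.  51.] 4169 c [617.7  -4. ] size [419.6 127.8] longaxis deg 78.7 z med/max [18.7 22.5]
side 63 px[351. 205.] rgb[190. 104.  60.] 518 c [639.7 115.5] size [136.7  61.2] longaxis deg 79.3 z med/max [63.2 67.8]
side 18 px[384. 254.] rgb[148. 105.  58.] 3406 c [614.6  -8.5] size [418.8 124.9] longaxis deg 78.3 z med/max [19.  22.5]
```

View pics/w2.png

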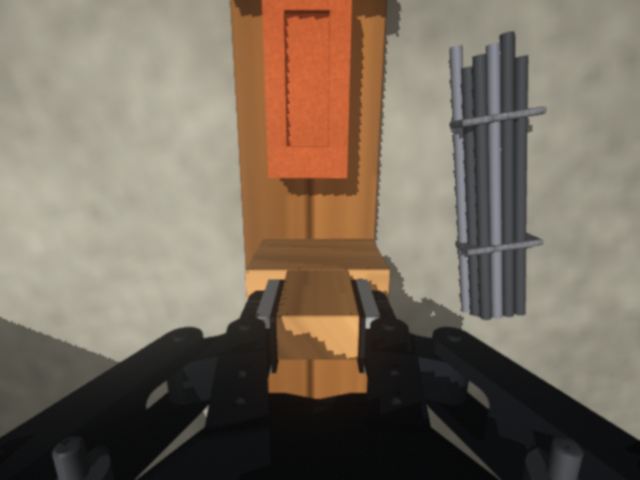

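The wrist view shows the laid brick's free end at about row 178 (cols 268–348), centred on the board, and the spacer held upright between the fingers at (318,300).

```bash

python3 -m jog '{"translation":[[-0.3,-0.55,0],[0,-0.56,0],[0,0,0.8],[0,0,0.9],[0,0,0.9],[0,0,0.65],[0,0,0.3],[0,0,0]],"twist":[[0,0,0.02],[0,0,0],[0,0,0],[0,0,0],[0,0,0],[0,0,0],[0,0,0],[0,0,0]]}' 
python3 -m jog '{"translation":[[0,0,0.1],[0,0,0],[0,0,0],[0,0,0],[0,0,0],[0,0,0],[0,0,0],[0,0,0]],"twist":[[0,0,0],[0,0,0],[0,0,0],[0,0,0],[0,0,0],[0,0,0],[0,0,0],[0,0,0]]}' 
python3 - <<'E'
from meas import *
go(.6258,.0441,.0845,-11.3)
E
```

```text
time_s: 11.3
ee_pos: [0.6248, 0.0395, 0.0874]
tcp_rot: [0.995, -0.099, -0.0, 0.0]
wrist_force: [-0.3, -0.4, -1.7]
finger_gap: 0.343
time_s: 12.3
ee_pos: [0.6248, 0.0393, 0.085]
tcp_rot: [0.995, -0.099, -0.0, 0.0]
wrist_force: [-0.4, 0.2, -1.2]
finger_gap: 0.344
t 12.3 tcp [624.8  39.3  85. ] a -11.35 tilt [-0.0001 -0.0001] F [-0.4  0.2 -1.2] gap 0.344 q6 1.8317934804048124
need units [ 0.001 -0.196  0.021] twistz -0.009
```

```bash

python3 -m jog '{"translation":[[0,-0.08,0],[0,-0.04,0],[0,-0.04,0],[0,-0.04,0],[0,-0.02,0],[0,0,0],[0,0,0],[0,0,0]],"twist":[[0,0,0],[0,0,0],[0,0,0],[0,0,0],[0,0,0],[0,0,0],[0,0,0],[0,0,0]]}' 
python3 -m jog '{"translation":[[0,0,0.03],[0,0,0],[0,0,0],[0,0,0],[0,0,0],[0,0,0],[0,0,0],[0,0,0]],"twist":[[0,0,0],[0,0,0],[0,0,0],[0,0,0],[0,0,0],[0,0,0],[0,0,0],[0,0,0]]}' 
python3 - <<'E'
from meas import *
go(.6258,.0441,.0845,-11.3)
E
```

```text
time_s: 13.3
ee_pos: [0.6259, 0.0444, 0.0851]
tcp_rot: [0.995, -0.099, -0.0, 0.0]
wrist_force: [-0.5, -2.9, -0.9]
finger_gap: 0.343
time_s: 14.3
ee_pos: [0.626, 0.0445, 0.0845]
tcp_rot: [0.995, -0.099, 0.0, 0.0]
wrist_force: [-1.8, -4.1, 5.7]
finger_gap: 0.339
t 14.3 tcp [626.   44.5  84.5] a -11.36 tilt [ 0.0002 -0.0004] F [-1.8 -4.1  5.7] gap 0.339 q6 1.8402553579026775
need units [-0.004  0.018  0.002] twistz -0.01
```

```bash

python3 -m jog '{"translation":[[0,0,0],[0,0,0],[0,0,0],[0,0,-0.5],[0,0,-1],[0,0,-1],[0,0,-1],[0,0,-1]],"twist":[[0,0,0],[0,0,0],[0,0,0],[0,0,0],[0,0,0],[0,0,0],[0,0,0],[0,0,0]]}' 0
python3 -m jog '{"translation":[[-1,-0.6,0],[-1,-0.6,0],[-1,-0.6,0],[-1,-0.6,0],[-1,-0.6,0],[-1,-0.6,0],[-1,-0.6,0],[-1,-0.6,0]],"twist":[[0,0,0],[0,0,0],[0,0,0],[0,0,0],[0,0,0],[0,0,0],[0,0,0],[0,0,0]]}' 
python3 -m jog '{"translation":[[-1,-0.6,0],[-1,-0.6,0],[-1,-0.6,0],[-1,-0.6,0],[0,0,0],[0,0,0],[0,0,0],[0,0,0]],"twist":[[0,0,0],[0,0,0],[0,0,0],[0,0,0],[0,0,1],[0,0,1],[0,0,0],[0,0,0]]}' 
python3 - <<'E'
from meas import *
go(.368,.282,.100,-23.5)
B=(.2,.55,.15,.45)
for n in ['wrist']:
    c=cap(n,n[0]+'3.png');W=cloud(c)
    comps(W,c['img'],.041,.05,B,n+' 45',100)
c=cap('scene','s3.png');W=cloud(c);B=(.5,.8,-.2,.3)
comps(W,c['img'],.057,.07,B,'63',30);comps(W,c['img'],.09,.125,B,'118',10)
E
```

```text
time_s: 15.3
ee_pos: [0.626, 0.0448, 0.1987]
tcp_rot: [0.995, -0.099, 0.0, -0.0]
wrist_force: [0.5, -0.3, 0.3]
finger_gap: 1.003
time_s: 16.3
ee_pos: [0.4529, 0.2024, 0.1978]
tcp_rot: [0.995, -0.099, 0.0, -0.0]
wrist_force: [0.0, 0.5, 1.1]
finger_gap: 1.001
time_s: 17.3
ee_pos: [0.3674, 0.2803, 0.1972]
tcp_rot: [0.98, -0.201, 0.0, -0.0]
wrist_force: [0.3, -0.4, 0.2]
finger_gap: 0.998
t 17.3 tcp [367.4 280.3 197.2] a -23.23 tilt [0.0004 0.0003] F [ 0.3 -0.4  0.2] gap 0.998 q6 2.627989724826379
need units [-0.005 -0.072  3.89 ] twistz 0.044
wrist 45 px[317. 212.] rgb[163.  83.  51.] 6371 c [367.7 281. ] size [130.3  58.1] longaxis deg 65.9 z med/max [43.8 46.1]
wrist 45 px[155. 239.] rgb[193. 169.  16.] 2677 c [216.4 322.3] size [58.5 66.9] longaxis deg 152.5 z med/max [43.7 46. ]
63 px[380. 268.] rgb[196.  93.  49.] 924 c [642.1 108.5] size [149.4  69.2] longaxis deg 81.6 z med/max [63.1 69.8]
118 px[352. 253.] rgb[168. 120.  75.] 129 c [628.3  44.7] size [17.6 35.5] longaxis deg 171.0 z med/max [115.6 122.7]
```

View pics/s3.png

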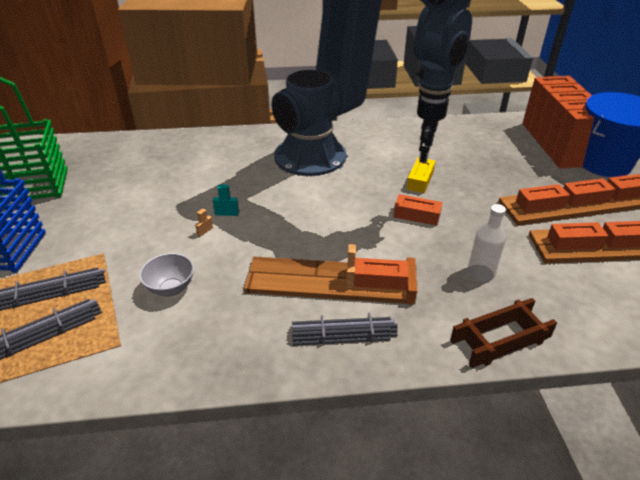

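The scene view shows the spacer standing at (352,258) against the laid brick's free end; the loose brick at (417,209) lies undisturbed, clear of the yellow one.

```bash

python3 -m jog '{"translation":[[0,-0.03,0.6],[0,0,1],[0,0,1],[0,0,1],[0,0,1],[0,0,1],[0,0,1],[0,0,0.5]],"twist":[[0,0,0.14],[0,0,0],[0,0,0],[0,0,0],[0,0,0],[0,0,0],[0,0,0],[0,0,0]]}' 
python3 -m jog '{"translation":[[0,0,0.4],[0,0,0],[0,0,0],[0,0,0],[0,0,0],[0,0,0],[0,0,0],[0,0,0]],"twist":[[0,0,0],[0,0,0],[0,0,0],[0,0,0],[0,0,0],[0,0,0],[0,0,0],[0,0,0]]}' 255 80
python3 - <<'E'
from meas import *
go(.3677,.281,.008,-24.1)
E
```

```text
time_s: 18.4
ee_pos: [0.3671, 0.2804, 0.0183]
tcp_rot: [0.978, -0.209, -0.001, 0.001]
wrist_force: [0.7, -0.2, 0.6]
finger_gap: 1.001
time_s: 19.4
ee_pos: [0.3675, 0.2809, 0.0093]
tcp_rot: [0.978, -0.21, -0.0, 0.0]
wrist_force: [1.1, -0.6, -7.9]
finger_gap: 0.669
t 19.4 tcp [367.5 280.9   9.3] a -24.19 tilt [-0.0001 -0.0001] F [ 1.1 -0.6 -7.9] gap 0.669 q6 2.6456592128633933
need units [ 0.005 -0.008  0.052] twistz -0.016
```

```bash

python3 -m jog '{"translation":[[0,0,-0.4],[0,0,-0.8],[0,0,-1],[0,0,-1],[0,0,-1],[0,0,-1],[0,0,-0.4],[0.5,0.3,0]],"twist":[[0,0,0],[0,0,0],[0,0,0],[0,0,0],[0,0,0],[0,0,0],[0,0,0],[0,0,0]]}' 
python3 -m jog '{"translation":[[1,0.57,0],[1,0.57,0],[1,0.57,0],[1,0.57,0],[1,0.57,0],[1,0.57,0],[1,0.57,0],[1,0.57,0]],"twist":[[0,0,0],[0,0,0],[0,0,0],[0,0,0],[0,0,0],[0,0,0],[0,0,0],[0,0,0]]}' 
python3 -m jog '{"translation":[[1,0.57,0],[1,0.57,0],[1,0.57,0],[1,0.57,0],[1,0.57,0],[0.65,0.37,0],[0,0,0],[0,0,0]],"twist":[[0,0,0],[0,0,0],[0,0,0],[0,0,-0.54],[0,0,-0.54],[0,0,-0.54],[0,0,-0.53],[0,0,0]]}' 
python3 - <<'E'
from meas import *
go(.6074,-.048,.150,-11.3)
c=cap('wrist','w4.png');W=cloud(c);B=(.45,.8,-.25,.3)
z=W[...,2]
comps(W,c['img'],.057,.07,B,'63',100);comps(W,c['img'],.11,.125,B,'118',100);comps(W,c['img'],.165,.21,B,'brick top',100)
E
```

```text
time_s: 20.4
ee_pos: [0.376, 0.2692, 0.1498]
tcp_rot: [0.978, -0.209, 0.0, -0.0]
wrist_force: [0.5, -0.6, -8.0]
finger_gap: 0.665
time_s: 21.4
ee_pos: [0.5115, 0.0812, 0.148]
tcp_rot: [0.978, -0.21, -0.001, 0.001]
wrist_force: [0.1, 0.5, -7.7]
finger_gap: 0.669
time_s: 22.4
ee_pos: [0.6096, -0.047, 0.1477]
tcp_rot: [0.995, -0.099, -0.001, 0.0]
wrist_force: [-0.9, 0.3, -7.0]
finger_gap: 0.672
t 22.4 tcp [609.6 -47.  147.7] a -11.37 tilt [-0.0027 -0.0001] F [-0.9  0.3 -7. ] gap 0.672 q6 1.6923664314865028
need units [-0.078  0.057 -0.091] twistz -0.011
63 px[315.  41.] rgb[190.  95.  54.] 4738 c [632.   74.9] size [45.4 58. ] longaxis deg 168.7 z med/max [61.8 70. ]
63 px[313. 114.] rgb[92. 63. 39.] 159 c [624.   35.3] size [ 0.4 67.9] longaxis deg 168.6 z med/max [65.8 69.9]
118 px[313.  86.] rgb[207. 151.  93.] 2746 c [625.8  44. ] size [18.2 30. ] longaxis deg 168.6 z med/max [116.8 119.3]
brick top px[318. 292.] rgb[137.  71.  45.] 58294 c [613.5 -29.1] size [ 94.7 123.7] longaxis deg 168.6 z med/max [182.5 210. ]
```

View pics/w4.png

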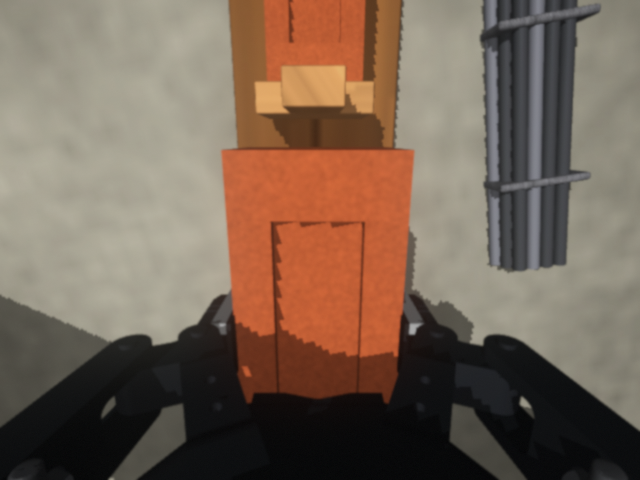

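The wrist view shows the held brick square to the board with its front edge at row 150 (cols 222–413), the spacer at (313,90) flush against the laid brick behind it.

```bash

python3 -m jog '{"translation":[[-0.08,0,0.5],[0,0,0.9],[0,0,1],[0,0,1],[0,0,0.8],[0,0,0.4],[0,0,0],[0,0,0]],"twist":[[0,0,0],[0,0,0],[0,0,0],[0,0,0],[0,0,0],[0,0,0],[0,0,0],[0,0,0]]}' 
python3 -m jog '{"translation":[[0,-0.2,0],[0,-0.2,0],[0,-0.1,0],[0,0,0],[0,0,0],[0,0,0],[0,0,0],[0,0,0]],"twist":[[0,0,0],[0,0,0],[0,0,0],[0,0,0],[0,0,0],[0,0,0],[0,0,0],[0,0,0]]}' 
python3 - <<'E'
from meas import *
go(.6113,-.0286,.0273,-11.3)
c=cap('wrist','w5.png');W=cloud(c);B=(.45,.8,-.25,.3)
comps(W,c['img'],.11,.125,B,'118',100);comps(W,c['img'],.063,.074,(.5,.75,-.2,.025),'brick top',100)
m=(W[...,2]>.063)&(W[...,2]<.075)&(W[...,1]<.03)
P=W[m];A=np.linalg.lstsq(np.c_[P[:,:2],np.ones(len(P))],P[:,2],rcond=None)[0];print('plane slopes',A)
u=np.array([.196,.981]);print('front along u rel spacer face (mm)',1000*((np.array([.6258,.044])@u-.009)-np.percentile(P[:,:2]@u,99.8)))
E
```

```text
time_s: 23.45
ee_pos: [0.6089, -0.0456, 0.035]
tcp_rot: [0.995, -0.098, 0.001, 0.0]
wrist_force: [-0.1, 0.5, -7.7]
finger_gap: 0.666
time_s: 24.45
ee_pos: [0.6108, -0.0334, 0.0343]
tcp_rot: [0.995, -0.098, -0.0, 0.0]
wrist_force: [0.3, 0.6, -7.8]
finger_gap: 0.668
t 24.45 tcp [610.8 -33.4  34.3] a -11.3 tilt [-0.0001 -0.0001] F [ 0.3  0.6 -7.8] gap 0.668 q6 1.7133446442338576
need units [-0.018 -0.194  0.28 ] twistz 0.0
118 px[314.  68.] rgb[210. 155.  96.] 23458 c [625.8  44.1] size [18.4 30.8] longaxis deg 169.0 z med/max [116.8 119.2]
118 px[317. 418.] rgb[14. 13. 14.] 13101 c [613.4 -19.6] size [10.3 61. ] longaxis deg 169.5 z med/max [117.8 125. ]
118 px[ 56. 439.] rgb[18. 18. 18.] 6491 c [559. -20.] size [14.2 27.2] longaxis deg 109.7 z med/max [116.5 125. ]
118 px[579. 439.] rgb[13. 15. 16.] 6547 c [663.8 -40.6] size [26.8 14. ] longaxis deg 44.8 z med/max [116.6 125. ]
118 px[176. 455.] rgb[30. 30. 29.] 293 c [585.5 -18.8] size [7. 3.] longaxis deg 13.9 z med/max [123.4 125. ]
118 px[459. 455.] rgb[12. 12. 13.] 302 c [640.  -29.4] size [2.6 7.5] longaxis deg 147.5 z med/max [
[... 742 characters left out ...]
 top px[299. 324.] rgb[199.  97.  55.] 143 c [604.8 -28.7] size [6.6 7. ] longaxis deg 103.0 z med/max [63.4 64.6]
brick top px[305. 350.] rgb[113.  53.  30.] 119 c [605.2 -39.1] size [4.7 8.6] longaxis deg 115.4 z med/max [63.3 64.5]
brick top px[291. 351.] rgb[109.  51.  29.] 104 c [599.6 -38.5] size [5.9 6.5] longaxis deg 111.2 z med/max [63.5 64.7]
brick top px[298. 375.] rgb[104.  48.  28.] 197 c [600.2 -49.5] size [16.1  6.5] longaxis deg 60.0 z med/max [63.4 64.5]
brick top px[333. 378.] rgb[103.  48.  27.] 132 c [613.1 -53.7] size [10.3  5.3] longaxis deg 85.1 z med/max [63.4 64.6]
plane slopes [0.00584618 0.029551   0.06447977]
front along u rel spacer face (mm) -0.07075309875079205
```

```bash

python3 -m jog '{"translation":[[-0.01,0,0.12],[0,0,0.1],[0,0,0.03],[0,0,0],[0,0,0],[0,0,0],[0,0,0],[0,0,0]],"twist":[[0,0,0],[0,0,0],[0,0,0],[0,0,0],[0,0,0],[0,0,0],[0,0,0],[0,0,0]]}' 
python3 -m jog '{"translation":[[0,0,0.02],[0,0,0],[0,0,0],[0,-0.04,0],[0,-0.03,0],[0,-0.03,0],[0,0,0],[0,0,0]],"twist":[[0,0,0],[0,0,0],[0,0,0],[0,0,0],[0,0,0],[0,0,0],[0,0,0],[0,0,0]]}' 
python3 - <<'E'
from meas import *
go(.6113,-.0286,.0273,-11.3)
c=cap('wrist','w6.png')
W=cloud(c);m=(abs(W[...,2]-.0635)<.0045)
u=np.array([.196,.981]);v=np.array([.981,-.196]);O=np.array([.6258,.044])
Q=W[m];s=(Q[:,:2]-O)@u*1000;t=(Q[:,:2]-O)@v*1000
k=(abs(t)<25);print(np.histogram(s[k],bins=np.arange(-40,30,2)))
for nm,kk in(('brick',(s<-8)&(s>-60)),('laid',(s>10)&(s<60))): print(nm,'t range',np.percentile(t[kk&(abs(t)<40)],[1,99]))
k=(s<-10)&(s>-30)&(abs(t)<27);P=Q[k];print(len(P),np.linalg.lstsq(np.c_[s[k],t[k],np.ones(k.sum())],P[:,2]*1000,rcond=None)[0])
E
```

```text
time_s: 25.5
ee_pos: [0.6106, -0.0333, 0.0281]
tcp_rot: [0.995, -0.098, 0.0, 0.0]
wrist_force: [0.2, 0.2, -7.8]
finger_gap: 0.669
time_s: 26.5
ee_pos: [0.6111, -0.0309, 0.0275]
tcp_rot: [0.995, -0.098, -0.0, 0.0]
wrist_force: [-0.7, -0.3, -6.6]
finger_gap: 0.668
t 26.5 tcp [611.1 -30.9  27.5] a -11.29 tilt [-0.     -0.0001] F [-0.7 -0.3 -6.6] gap 0.668 q6 1.7174641226197047
need units [-0.009 -0.09   0.01 ] twistz 0.002
(array([ 374,  391,  395,  577,  971,  980, 1017, 1003, 1042, 1062, 1059,
       1063, 1147, 1150,  665,    0,    0,    0,    0,    0,    0,    0,
          0,    0,    0,    0,    0,    0,    0,    0,    0,    0,   52,
       1462]), array([-40, -38, -36, -34, -32, -30, -28, -26, -24, -22, -20, -18, -16,
       -14, -12, -10,  -8,  -6,  -4,  -2,   0,   2,   4,   6,   8,  10,
        12,  14,  16,  18,  20,  22,  24,  26,  28]))
brick t range [-28.39325866  28.71729662]
laid t range [-28.61272957  28.25616206]
11004 [1.86452165e-03 2.57514386e-04 6.24258167e+01]
```

View pics/w6.png

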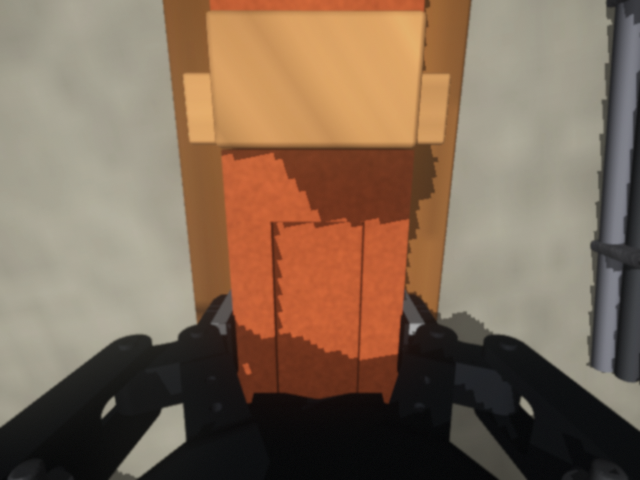

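The wrist view shows the brick's front edge (row 150) about 2 mm short of the spacer plate (row 145), sides aligned with the laid brick. Now I close the last bit.

```bash

python3 -m jog '{"translation":[[0,-0.03,0],[0,-0.03,0],[0,-0.03,0],[0,-0.02,0],[0,-0.01,0],[0,0,0],[0,0,0],[0,0,0]],"twist":[[0,0,0],[0,0,0],[0,0,0],[0,0,0],[0,0,0],[0,0,0],[0,0,0],[0,0,0]]}' 
python3 - <<'E'
from meas import *
go(.6113,-.0286,.0273,-11.3)
E
```

```text
time_s: 27.55
ee_pos: [0.6115, -0.0287, 0.0276]
tcp_rot: [0.995, -0.099, -0.0, 0.001]
wrist_force: [-1.4, -6.2, -6.7]
finger_gap: 0.665
t 27.55 tcp [611.5 -28.7  27.6] a -11.33 tilt [-0.0003 -0.0014] F [-1.4 -6.2 -6.7] gap 0.665 q6 1.7222944569238519
need units [-0.008 -0.002  0.012] twistz -0.004
```

```bash

python3 -m jog '{"translation":[[0,0,0.02],[0,0,0],[0,0,0],[0,0,0],[0,0,0],[0,0,0],[0,0,0],[0,0,0]],"twist":[[0,0,0],[0,0,0],[0,0,0],[0,0,0],[0,0,0],[0,0,0],[0,0,0],[0,0,0]]}' 
python3 -m jog '{"translation":[[0,0,0],[0,0,0],[0,0,0],[0,0,0],[0,0,0],[0,0,-0.5],[0,0,-1],[0,0,-1]],"twist":[[0,0,0],[0,0,0],[0,0,0],[0,0,0],[0,0,0],[0,0,0],[0,0,0],[0,0,0]]}' 0
python3 -m jog '{"translation":[[0,0,-1],[0,0,-1],[0,0,-1],[0,0,-1],[0,0.3,0],[0,0,0],[0,0,0],[0,0,0]],"twist":[[0,0,0],[0,0,0],[0,0,0],[0,0,0],[0,0,0],[0,0,0],[0,0,0],[0,0,0]]}' 
python3 - <<'E'
from meas import *
go(.6258,.0441,.0845,-11.3)
c=cap('wrist','w7.png')
W=cloud(c);u=np.array([.196,.981]);v=np.array([.981,-.196]);O=np.array([.6258,.044])
comps(W,c['img'],.11,.125,(.5,.75,-.2,.2),'118',100)
m=(abs(W[...,2]-.0625)<.004);Q=W[m];s=(Q[:,:2]-O)@u*1000;t=(Q[:,:2]-O)@v*1000
k=(abs(t)<40)
b=Q[k&(s<-5)&(abs(s)<160)];l=Q[k&(s>5)&(s<160)]
rect(b,'brick');rect(l,'laid')
print('brick s',np.percentile(s[k&(s<-5)],[.5,99.5]),'laid s',np.percentile(s[k&(s>5)],[.5,99.5]))
E
```

```text
time_s: 28.55
ee_pos: [0.6116, -0.0287, 0.0273]
tcp_rot: [0.995, -0.099, 0.0, 0.001]
wrist_force: [-2.5, -6.1, -6.0]
finger_gap: 0.668
time_s: 29.55
ee_pos: [0.6117, -0.0279, 0.091]
tcp_rot: [0.995, -0.098, 0.0, 0.0]
wrist_force: [-0.3, -0.3, -0.5]
finger_gap: 1.001
time_s: 30.55
ee_pos: [0.6099, -0.0352, 0.1888]
tcp_rot: [0.995, -0.098, -0.001, 0.0]
wrist_force: [-0.2, -0.2, -0.7]
finger_gap: 1.002
t 30.55 tcp [609.9 -35.2 188.8] a -11.29 tilt [-0.0013  0.    ] F [-0.2 -0.2 -0.7] gap 1.002 q6 1.7103218228851147
need units [ 0.01  -3.235  4.172] twistz 0.001
118 px[318. 117.] rgb[199. 144.  88.] 1663 c [626.   44.3] size [17.9 29.8] longaxis deg 168.7 z med/max [116.8 119.4]
brick 7708 c [611.6 -28.4] size [129.4  58.1] longaxis deg 78.7 z med/max [61.8 64.2]
laid 5289 c [634.7  87.8] size [68.5 58.1] longaxis deg 78.7 z med/max [61.8 64.7]
brick s [-137.88823396   -9.14581528] laid s [10.59057465 78.19901261]
```

```bash

python3 -m jog '{"translation":[[0.01,-0.8,0],[0,-0.9,0],[0,-0.9,0],[0,-0.64,0],[0,0,0.5],[0,0,0.9],[0,0,0.9],[0,0,0.5]],"twist":[[0,0,0],[0,0,0],[0,0,0],[0,0,0],[0,0,0],[0,0,0],[0,0,0],[0,0,0]]}' 
python3 - <<'E'
from meas import *
go(.6260,.0443,.0855,-11.3)
E
```

```text
time_s: 31.6
ee_pos: [0.6254, 0.0436, 0.1177]
tcp_rot: [0.995, -0.099, -0.001, 0.0]
wrist_force: [-0.1, 0.2, 0.2]
finger_gap: 1.003
t 31.6 tcp [625.4  43.6 117.7] a -11.32 tilt [-0.0022 -0.0005] F [-0.1  0.2  0.2] gap 1.003 q6 1.8380497722547668
need units [ 0.022 -0.035  1.287] twistz -0.003
```

```bash

python3 -m jog '{"translation":[[0.01,-0.02,0.6],[0,0,0.4],[0,0,0.2],[0,0,0],[0,0,0],[0,0,0],[0,0,0],[0,0,0]],"twist":[[0,0,0],[0,0,0],[0,0,0],[0,0,0],[0,0,0],[0,0,0],[0,0,0],[0,0,0]]}' 
python3 -m jog '{"translation":[[0,0,0],[0,0,0],[0,0,0],[0,0,0],[0,0,0],[0,0,0],[0,0,0],[0,0,0]],"twist":[[0,0,0],[0,0,0],[0,0,0],[0,0,0],[0,0,0],[0,0,0],[0,0,0],[0,0,0]]}' 255 40
python3 - <<'E'
from meas import *
go(.6260,.0443,.0855,-11.3)
E
```

```text
time_s: 32.6
ee_pos: [0.6267, 0.0446, 0.0897]
tcp_rot: [0.995, -0.098, 0.0, 0.0]
wrist_force: [-0.4, 0.2, 0.0]
finger_gap: 1.003
time_s: 33.6
ee_pos: [0.6266, 0.0446, 0.0896]
tcp_rot: [0.995, -0.098, 0.0, 0.0]
wrist_force: [-0.2, -0.7, 1.7]
finger_gap: 0.343
t 33.6 tcp [626.6  44.6  89.6] a -11.3 tilt [ 0.     -0.0001] F [-0.2 -0.7  1.7] gap 0.343 q6 1.8389552256637267
need units [-0.023  0.015  0.164] twistz 0.001
```

```bash

python3 -m jog '{"translation":[[0,0,-0.1],[0,0,-0.2],[0,0,-0.3],[0,0,-0.4],[0,0,-0.5],[0,0,-0.6],[0,0,-0.7],[0,0,-0.7]],"twist":[[0,0,0],[0,0,0],[0,0,0],[0,0,0],[0,0,0],[0,0,0],[0,0,0],[0,0,0]]}' 
python3 - <<'E'
from meas import *
go(.43,-.06,.072,-11.3)
E
```

```text
time_s: 34.6
ee_pos: [0.6268, 0.0446, 0.1786]
tcp_rot: [0.995, -0.098, 0.0, -0.0]
wrist_force: [0.1, -0.4, -1.0]
finger_gap: 0.339
t 34.6 tcp [626.8  44.6 178.6] a -11.29 tilt [ 0.0006 -0.    ] F [ 0.1 -0.4 -1. ] gap 0.339 q6 1.8389465489080559
need units [-6.902  5.644  4.257] twistz 0.001
```

```bash

python3 -m jog '{"translation":[[-0.7,0.6,0],[-0.9,0.7,0],[-0.9,0.7,0],[-0.9,0.7,0],[-0.9,0.7,0],[-0.9,0.75,0],[-0.9,0.75,0],[-0.8,0.7,0]],"twist":[[0,0,0],[0,0,0],[0,0,0],[0,0,0],[0,0,0],[0,0,0],[0,0,0],[0,0,0]]}' 
python3 -m jog '{"translation":[[0,0,0],[0,0,0.8],[0,0,0.9],[0,0,0.9],[0,0,0.8],[0,0,0.4],[0,0,0.2],[0,0,0]],"twist":[[0,0,0],[0,0,0],[0,0,0],[0,0,0],[0,0,0],[0,0,0],[0,0,0],[0,0,0]]}' 
python3 - <<'E'
from meas import *
go(.43,-.06,.072,-11.3)
E
```

```text
time_s: 35.6
ee_pos: [0.4293, -0.0593, 0.178]
tcp_rot: [0.995, -0.098, 0.001, 0.0]
wrist_force: [0.2, -1.1, -0.7]
finger_gap: 0.342
time_s: 36.6
ee_pos: [0.4304, -0.0589, 0.0773]
tcp_rot: [0.995, -0.098, 0.0, 0.0]
wrist_force: [0.1, 0.0, -1.0]
finger_gap: 0.34
t 36.6 tcp [430.4 -58.9  77.3] a -11.29 tilt [ 0.0003 -0.0001] F [ 0.1  0.  -1. ] gap 0.34 q6 1.6318643987387254
need units [-0.009  0.046  0.213] twistz 0.002
```

```bash

python3 -m jog '{"translation":[[0,0,0.1],[0,0,0.08],[0,0,0.04],[0,0,0],[0,0,0],[0,0,0],[0,0,0],[0,0,0]],"twist":[[0,0,0],[0,0,0],[0,0,0],[0,0,0],[0,0,0],[0,0,0],[0,0,0],[0,0,0]]}' 
python3 -m jog '{"translation":[[0,0,0],[0,0,0],[0,0,0],[0,0,0],[0,0,-0.5],[0,0,-1],[0,0,-1],[0,0,-1]],"twist":[[0,0,0],[0,0,0],[0,0,0],[0,0,0],[0,0,0],[0,0,0],[0,0,0],[0,0,0]]}' 0
python3 -m jog '{"translation":[[0,0,-1],[0,0,-1],[0,0,-1],[0.9,-0.3,0],[0.9,-0.4,0],[0.9,-0.4,0],[0.9,-0.4,0],[0.9,-0.4,0]],"twist":[[0,0,0],[0,0,0],[0,0,0],[0,0,0],[0,0,0],[0,0,0],[0,0,0],[0,0,0]]}' 
python3 -m jog '{"translation":[[0.9,-0.4,0],[0.8,-0.4,0],[0,0,0],[0,0,0],[0,0,0],[0,0,0],[0,0,0],[0,0,0]],"twist":[[0,0,0],[0,0,0],[0,0,0],[0,0,0],[0,0,0],[0,0,0],[0,0,0],[0,0,0]]}' 
python3 - <<'E'
from meas import *
go(.612,-.03,.23,-11.3)
c=cap('wrist','w8.png')
W=cloud(c);u=np.array([.196,.981]);v=np.array([.981,-.196]);O=np.array([.6260,.0443])
m=(abs(W[...,2]-.0625)<.004);Q=W[m];s=(Q[:,:2]-O)@u*1000;t=(Q[:,:2]-O)@v*1000
k=(abs(t)<40)
rect(Q[k&(s<-5)&(s>-160)],'brick');rect(Q[k&(s>5)&(s<160)],'laid')
for lo,hi in ((-27,-10),(-10,10),(10,27)):
    kk=(t>lo)&(t<hi);print('gap',s[kk&(s>0)].min()-s[kk&(s<0)].max(), s[kk&(s>0)].min())
c=cap('scene','s8.png');W=cloud(c);comps(W,c['img'],.09,.105,(.3,.55,-.2,.1),'spacer',10);comps(W,c['img'],.057,.07,(.5,.75,-.2,.2),'63',100)
c=cap('side','d8.png');W=cloud(c);comps(W,c['img'],.09,.105,(.3,.55,-.2,.1),'spacer',10);comps(W,c['img'],.057,.07,(.5,.75,-.2,.2),'63',100)
a=cv2.imread('pics/w8.png');b=cv2.imread('pics/d8.png');cv2.imwrite('pics/both8.png',cv2.resize(np.hstack([a,b]),(800,300),interpolation=cv2.INTER_AREA))
E
```

```text
time_s: 37.6
ee_pos: [0.4301, -0.0589, 0.0716]
tcp_rot: [0.995, -0.098, -0.0, 0.0]
wrist_force: [0.1, -0.2, -0.7]
finger_gap: 0.343
time_s: 38.6
ee_pos: [0.4301, -0.0589, 0.1608]
tcp_rot: [0.995, -0.098, 0.0, 0.0]
wrist_force: [0.2, -0.6, -2.1]
finger_gap: 0.998
time_s: 39.6
ee_pos: [0.5504, -0.0342, 0.235]
tcp_rot: [0.995, -0.098, 0.0, 0.0]
wrist_force: [0.2, 0.4, 0.3]
finger_gap: 1.001
time_s: 40.6
ee_pos: [0.5952, -0.0232, 0.2341]
tcp_rot: [0.995, -0.098, -0.0, 0.0]
wrist_force: [0.8, -0.2, -0.4]
finger_gap: 1.001
t 40.6 tcp [595.2 -23.2 234.1] a -11.3 tilt [-0.     -0.0001] F [ 0.8 -0.2 -0.4] gap 1.001 q6 1.7291211797263835
need units [0.714 0.137 0.164] twistz 0.001
brick 5667 c [611.6 -28.6] size [130.1  58.1] longaxis deg 78.8 z med/max [61.8 64.2]
laid 5181 c [636.9  99.1] size [93.7 58. ] longaxis deg 78.8 z med/max [61.8 65. ]
gap 18.377222091285095 9.134498163479652
gap 18.36278682119152 9.117078912485455
gap 18.368000334265766 9.113124261299168
spacer px[303. 209.] rgb[202. 151.  97.] 69 c [432.4 -57.9] size [18.6 35.5] longaxis deg 164.7 z med/max [ 99.5 103.1]
63 px[321. 264.] rgb[205.  98.  53.] 868 c [613.3 -26.8] size [130.6  66.9] longaxis deg 79.6 z med/max [62.9 69.5]
63 px[382. 268.] rgb[204.  97.  52.] 887 c [642.2 118.4] size [129.9  63.9] longaxis deg 78.9 z med/max [63.  69.5]
spacer px[329. 248.] rgb[174. 138.  91.] 116 c [429.7 -59.7] size [21.8 31.7] longaxis deg 171.9 z med/max [ 99.3 104.4]
63 px[352. 205.] rgb[192. 105.  61.] 549 c [640.4 116.3] size [135.7  62.3] longaxis deg 79.2 z med/max [63.1 68.1]
63 px[379. 231.] rgb[194. 106.  61.] 684 c [611.5 -30.7] size [135.2  63.4] longaxis deg 77.8 z med/max [63.1 68.7]
```

View pics/both8.png

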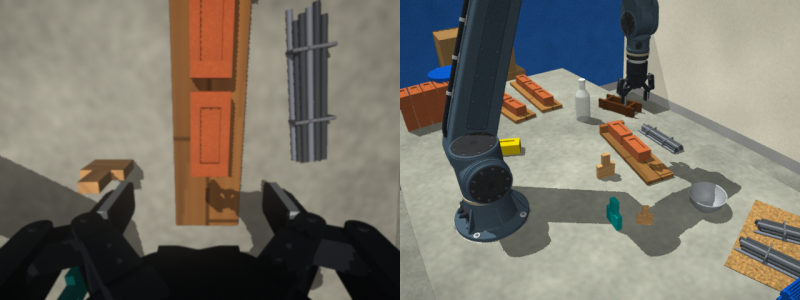

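Gap is 18.4 mm and even across the width. The picture shows both bricks in line on the board (left half, col 210, gap at row 85) and the spacer standing on the table clear of the board (right half, (605,165)). Handing in.

```bash
python3 -c "
from rig import manip
print(manip.hand_in())"
```

```text
the job is handed in; nothing more can be done
None
```

I stood the spacer against the laid brick's free end and set the loose brick on the board. I then slid it up until the spacer touched both bricks, with about 6 N of contact force. After that I drew the spacer straight up and stood it on the table, clear of the board. The job was handed in at about 41 s; no verdict was reported.

**Last checks with the wrist camera:**
- The gap is 18.4 mm, the same at three places across the width.
- Both bricks point the same way, 78.8°, with no sideways offset worth noting and both tops level.
- The spacer stands at about (430, -59) mm, roughly 50 mm or more from the board.
- The laid brick shows no shift: the scene and side cameras put it within about 1 mm of its first reading.

**Not measured:** I judged the bowl, bottle and wires only by eye in the last picture, where they look undisturbed. The scene and side cameras disagree with the wrist camera by 1–2 mm and about 1°, which is within their calibration. No check failed.

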